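# Put the mixed-up reagent bottles back on their colour-coded pads

## Task

The four reagent containers on the bench stand on each other's pads: put the brown bottle in the middle of the red pad, the blue-capped bottle on the blue pad, the white-capped bottle on the green pad and the grey-capped vial on the yellow pad, each upright and centred. Only one fits on a pad at a time, so use the empty grey pad to put one down on the way; they are glass, so keep them upright, set them down gently and do not knock them together.

Things in the scene. Friction and masses are not known exactly. Their poses are not given: they have to be found in the camera images.
- brown_bottle: small BROWN (amber) glass bottle with a black ribbed cap and a white paper band: body 60 mm across up to 68 mm high, then a shoulder that narrows to a short neck at 84 mm; cap 38 to 40 mm across from 86 mm up to the top at 124 mm, 0.14 to 0.28 kg; grip it by the cap, 108 to 116 mm above its underside; stands upright on one of the pads at the start; origin at the centre of its underside, z up (yaw has no meaning)
- blue_bottle: clear glass bottle with a BLUE screw cap: body 70 mm across up to 87 mm high, above that neck and cap, 53 mm across up to the top at 142 mm, 0.21 to 0.42 kg; grip it by the cap, 115 to 135 mm above its underside; stands upright on one of the pads at the start; origin at the centre of its underside, z up (yaw has no meaning)
- white_bottle: clear glass bottle with a WHITE screw cap: body 70 mm across up to 87 mm high, above that neck and cap, 53 mm across up to the top at 142 mm, 0.14 to 0.28 kg; grip it by the cap, 115 to 135 mm above its underside; stands upright on one of the pads at the start; origin at the centre of its underside, z up (yaw has no meaning)
- vial: small clear glass vial with a wide GREY ribbed cap: 46 mm across, cap 40 mm across from 67 mm up to the top at 91 mm, 0.04 to 0.07 kg; grip it by the cap, 72 to 85 mm above its underside; stands upright on one of the pads at the start; origin at the centre of its underside, z up (yaw has no meaning)
- pad_red: fixed, flat round red rubber pad, 110 mm across, 6 mm thick, with a small 16 mm pull tab at its edge and a thin black ring near the rim; origin at the centre of its underside (its top is 6 mm higher), z up. Place of the brown bottle.
- pad_blue: fixed, flat round blue rubber pad, 110 mm across, 6 mm thick, with a small 16 mm pull tab at its edge and a thin black ring near the rim; origin at the centre of its underside (its top is 6 mm higher), z up. Place of the blue-capped bottle.
- pad_green: fixed, flat round green rubber pad, 110 mm across, 6 mm thick, with a small 16 mm pull tab at its edge and a thin black ring near the rim; origin at the centre of its underside (its top is 6 mm higher), z up. Place of the white-capped bottle.
- pad_yellow: fixed, flat round yellow rubber pad, 110 mm across, 6 mm thick, with a small 16 mm pull tab at its edge and a thin black ring near the rim; origin at the centre of its underside (its top is 6 mm higher), z up. Place of the grey-capped vial.
- pad_grey: fixed, flat round grey rubber pad, 110 mm across, 6 mm thick, with a small 16 mm pull tab at its edge and a thin black ring near the rim; origin at the centre of its underside (its top is 6 mm higher), z up. Spare: empty at the start and free for putting something down on the way.
There are look-alikes about, which are no part of the job. Leave any turquoise look-alike of the blue_bottle alone.

How it is judged:
At the end, for the whole second after the job is handed in: Each of the four stands upright (within 0.1 rad) on its own pad, resting on the pad's top, its centre within 15 mm of the pad's centre, at rest: brown bottle on red, blue-capped bottle on blue, white-capped bottle on green, grey-capped vial on yellow (horizontal distance between brown_bottle and pad_red below 0.015 m and z of brown_bottle in the frame of pad_red between 0.003 and 0.01 m and angle between each of brown_bottle, blue_bottle, white_bottle, vial's own z axis and vertical below 0.1 rad and linear speed of each of brown_bottle, blue_bottle, white_bottle, vial below 0.02 m/s and horizontal distance between blue_bottle and pad_blue below 0.015 m and z of blue_bottle in the frame of pad_blue between 0.003 and 0.01 m and horizontal distance between white_bottle and pad_green below 0.015 m and z of white_bottle in the frame of pad_green between 0.003 and 0.01 m and horizontal distance between vial and pad_yellow below 0.015 m and z of vial in the frame of pad_yellow between 0.003 and 0.01 m); the robot touches nothing.
It fails at once if a bottle or the vial is tipped over (more than 35 degrees) (angle between any of brown_bottle, blue_bottle, white_bottle, vial's own z axis and vertical above 0.61 rad).
It fails at once if two of the bottles or the vial knock together with more than 10 N (contact force between brown_bottle and blue_bottle above 10 N or contact force between any of brown_bottle, blue_bottle and white_bottle above 10 N or contact force between any of brown_bottle, blue_bottle, white_bottle and vial above 10 N).
It fails at once if a bottle or the vial is banged down on a pad with more than 50 N (contact force between any of brown_bottle, blue_bottle, white_bottle, vial and pad_red above 50 N or contact force between any of brown_bottle, blue_bottle, white_bottle, vial and pad_blue above 50 N or contact force between any of brown_bottle, blue_bottle, white_bottle, vial and pad_green above 50 N or contact force between any of brown_bottle, blue_bottle, white_bottle, vial and pad_yellow above 50 N or contact force between any of brown_bottle, blue_bottle, white_bottle, vial and pad_grey above 50 N).
It also fails if it takes over 147 s, if anything falls off the work surface, if the arm or the gripper's body presses on something with over 40 N, if the wrist force passes 120 N, or if a joint passes its speed limit or range.

## Robot

A 6-joint arm with a two-finger parallel gripper is mounted at the origin on a cart in front of the work surface, level with it; the furniture and walls round the work are solid. World frame = base frame: x ahead of the robot, y to its left, z up, the work surface at z = 0. Lengths are in m, angles in rad, forces in N, time in s.
With the tool pointing down it reaches from about 0.25 to 0.725 m from the base axis. Payload 4 kg.
Tool frame: the origin (TCP) lies midway between the tips of the shut fingers; the grasp point (between the pads) lies 19 mm behind it; z points along the fingers, y is the line along which they close (so a half turn about z gives the same grasp; the last joint's range is limited). The gripper opens to 85 mm and grips with 20 to 120 N. Pads are 22 mm wide; open, the fingers measure 114 mm over their backs; the gripper's body (76 mm by 85 mm) begins 54 mm behind the grasp point. The pads swing forward as they close: fully open they stand 13 mm farther back than shut.
Start: joints at [1.176, 0.241, 0.005, 1.335, 0, 1.571], TCP at [0.192, 0.462, 0.231] pointing down, gripper open.
Joint ranges: [-2.72, 2.72], [-1.05, 1.87], [-1.09, 1.28], [-1.99, 2.15], [-1.42, 1.44], [-3.14, 3.14]. Speed limits (rad/s): [2.79, 2.79, 3.14, 3.14, 3.14, 3.14].

## Interface

Orientations are given as a unit quaternion [x, y, z, w].
In Python, from workcell import monitor, vision, job gives the robot as it stands.
- The arm moves only by the tool move_arm, never from a script. Its argument "moves" is a list that holds one entry, the list of rows, each a list of 5 numbers: the shift along the world's x, y, z in m, then the turn about the world's z in degrees, then the opening in per cent of the stroke, from 0 (shut) to 100 (fully open). In form: [[[x, y, z, turn, gripper], ...]]. A call has 1 to 5 rows; each row is the pose to reach, as a shift and turn from the pose commanded when the call began; what a row does not reach only later rows make up. A row lasts 1/8 s, in which the tool goes at most 62.5 mm and 10.7 degrees, less where a joint would pass 70% of its speed; a pose out of reach is approached as far as the arm can. A call with a gripper value outside its range is refused whole. The fingers move at their own pace and stop on an object; the grip force is fixed at half the most. Time passes only in rows, so rows that repeat a pose let the fingers close. It gives the time, the measured TCP pose, the force, the opening and the grip force at its end, in the units of the state.
- monitor.get_obs(): the state, without advancing time (a new reading comes with each control period).
- vision.camera(name): name is "scene" or "top" or "wrist"; returns a dict with "color" (480x640x3 uint8, red, green, blue), "camera_matrix" (3x3 intrinsics, pixels), "eye" and "attitude" of the camera in the world; the wrist camera has in their place "hand_eye" (4x4, takes a point from camera to tool coordinates, whose origin is the TCP and whose axes are the flange's). Camera axes: x right, y up, looking along -z (the intrinsics and any distortion apply to the point x, -y, -z); pixel columns grow to the right and rows downward; lengths in m; the calibration is good to about 2 mm. A picture is of the moment at which its call begins: read the wrist's pose just before it. There is no depth.
- job.job_done(): hands the job in; it is judged then, once.
The state is a dict: "clock": time; "joint_pos": joint angles; "joint_vel": joint speeds; "tau": joint torques, N m; "eef_pos": TCP position; "tool_rot": TCP orientation; "ft_force": force on the tool from outside, world axes, zero at the start; "ft_torque": the same for the moment, N m; "grip_width": finger opening in m; "grasp_force": force on a finger pad.
Only numpy, scipy, OpenCV 4.12 (cv2) and the standard library are available. Lean on these libraries where they do the work, as an engineer would, in place of code of your own. Each camera call takes 0.05 s, during which the arm holds its last target. There are 200 camera calls.

## Working session

There is one attempt and no reset: what is moved stays moved. The work goes in short steps, Python scripts to look and compute and a tool call to move; the robot and the scene stay as the last step left them, time stands still between calls to the robot, and variables do not carry over. Pictures are saved under pics/ and viewed, at most 15 in all, crops included, and the job is handed in when it is done.

Besides the shell and the picture viewer there is one more tool, called as name(argument=value, ...), one argument or row to a line, values as JSON. move_arm: Moves the arm, as the interface text tells. Its arguments: {"type":"object","properties":{"moves":{"type":"array","items":{"type":"array","items":{"type":"array","items":{"type":"number"}}}}},"required":["moves"]}

```bash
mkdir -p pics; ls; cat > h.py <<'E'
import numpy as np, cv2
from workcell import monitor, vision, job
def save(n,im): cv2.imwrite(f'pics/{n}.png',im[:,:,::-1])
E
python3 - <<'E'
from h import *
o=monitor.get_obs(); print({k:np.round(v,3) for k,v in o.items()})
for n in ['top','scene']:
    c=vision.camera(n); save(n,c['color']); np.save(f'pics/{n}.npy',c['color'])
    print(n,{k:np.array(v) for k,v in c.items() if k!='color'})
E
```

```text
pics
{'clock': np.float64(0.0), 'joint_pos': array([ 1.176,  0.241,  0.004,  1.335, -0.   ,  1.571]), 'joint_vel': array([-0.001, -0.   , -0.001,  0.001, -0.001, -0.002]), 'tau': array([ 1.0000e-03, -3.7232e+01,  2.5241e+01,  1.7000e-02,  0.0000e+00,
       -0.0000e+00]), 'eef_pos': array([0.192, 0.461, 0.23 ]), 'tool_rot': array([ 0.196,  0.981, -0.001, -0.   ]), 'ft_force': array([-0.773, -0.157, -0.355]), 'ft_torque': array([0.004, 0.018, 0.065]), 'grasp_force': np.float64(0.0), 'grip_width': np.float64(0.085)}
top {'camera_matrix': array([[479.76228838,   0.        , 321.75631092],
       [  0.        , 479.76228838, 240.3946041 ],
       [  0.        ,   0.        ,   1.        ]]), 'eye': array([0.41646908, 0.17474335, 1.14186178]), 'attitude': array([ 0.04192742, -0.02671248, -0.69696537,  0.71537948])}
scene {'camera_matrix': array([[548.26678896,   0.        , 319.37079369],
       [  0.        , 548.26678896, 241.27679411],
       [  0.        ,   0.        ,   1.        ]]), 'eye': array([ 0.09901214, -0.53106415,  0.89678182]), 'attitude': array([ 0.37190912, -0.10813067, -0.23942304,  0.89031903])}
```

View pics/top.png

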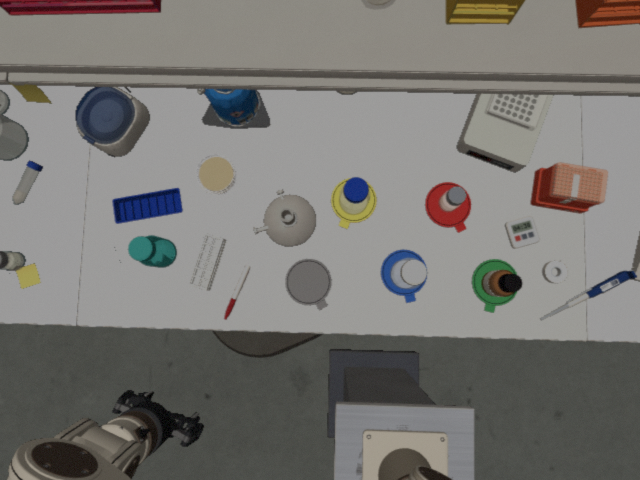

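View pics/scene.png

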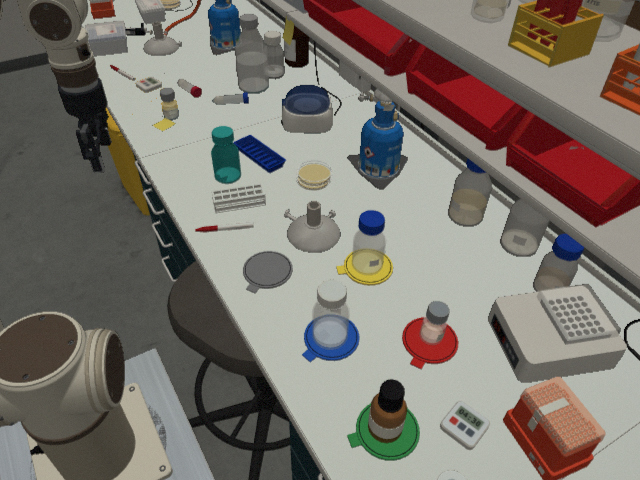

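The top view shows the pads as follows: grey empty at (308,282), yellow (353,200) with the blue-capped bottle, red (448,205) with the vial, blue (404,272) with the white-capped bottle, and green (495,283) with the brown bottle. The scene view agrees. There, the look-alikes are the turquoise bottle (225,155), the blue spray bottle (381,145), and the blue-capped bottles at the back (475,165) and (565,250), none of which stand on a pad.

```bash
cat >> h.py <<'E'
from scipy.spatial.transform import Rotation as R
from scipy.optimize import least_squares
CAM={'top':(np.array([[479.762,0,321.756],[0,479.762,240.395],[0,0,1]]),np.array([0.41646908,0.17474335,1.14186178]),np.array([0.04192742,-0.02671248,-0.69696537,0.71537948])),
'scene':(np.array([[548.267,0,319.371],[0,548.267,241.277],[0,0,1]]),np.array([0.09901214,-0.53106415,0.89678182]),np.array([0.37190912,-0.10813067,-0.23942304,0.89031903]))}
def plane(px,K,eye,Rm,z):
    px=np.atleast_2d(px).astype(float)
    d=np.c_[(px[:,0]-K[0,2])/K[0,0],-(px[:,1]-K[1,2])/K[1,1],-np.ones(len(px))]@Rm.T
    return (eye+d*((z-eye[2])/d[:,2])[:,None])[:,:2]
def cam(n): K,e,q=CAM[n]; return K,e,R.from_quat(q).as_matrix()
def circ(P,r):
    f=lambda c:np.hypot(*(P-c).T)-r
    s=least_squares(f,np.median(P,0),loss='soft_l1',f_scale=.001)
    return s.x, np.median(abs(f(s.x)))
def mask(im,lo,hi,box):
    h=cv2.cvtColor(im,cv2.COLOR_RGB2HSV); m=cv2.inRange(h,np.array(lo),np.array(hi))
    b=np.zeros_like(m); x0,y0,x1,y1=box; b[y0:y1,x0:x1]=255; return m&b
def blob(m):
    c=max(cv2.findContours(m,cv2.RETR_EXTERNAL,cv2.CHAIN_APPROX_NONE)[0],key=cv2.contourArea); return c
E
python3 - <<'E'
from h import *
cols={'grey':((0,0,70),(180,50,150)),'yellow':((20,100,80),(35,255,255)),'red':((0,150,80),(8,255,255)),'blue':((105,150,70),(125,255,255)),'green':((50,120,50),(80,255,255))}
pt={'grey':(308,282),'yellow':(353,200),'red':(448,205),'blue':(404,272),'green':(495,283)}
ps={'grey':(268,270),'yellow':(366,266),'red':(430,338),'blue':(331,337),'green':(388,430)}
for n,P,w in(('top',pt,32),('scene',ps,36)):
    im=np.load(f'pics/{n}.npy')
    for k,(u,v) in P.items():
        m=mask(im,*cols[k],(u-w,v-w,u+w,min(v+w,480)))
        m=cv2.morphologyEx(m,cv2.MORPH_CLOSE,np.ones((5,5)))
        W=plane(cv2.convexHull(blob(m))[:,0],*cam(n),.006)
        # dense hull
        H=np.vstack([np.linspace(a,b,20) for a,b in zip(W,np.roll(W,-1,0)) if np.linalg.norm(a-b)<.03])
        c,e=circ(H,.055); print(n,k,c.round(4),'res',e.round(4))
# crops
t=np.load('pics/top.npy');s=np.load('pics/scene.npy')
a=cv2.resize(t[160:320,320:540],None,fx=3.5,fy=3.5,interpolation=cv2.INTER_CUBIC)
save('crop_top',a)
a=cv2.resize(s[180:480,240:480],None,fx=2,fy=2,interpolation=cv2.INTER_CUBIC);save('crop_scene',a)
E
```

```text
top grey [0.4291 0.2301] res 0.0011
top yellow [0.6239 0.1288] res 0.0015
top red [ 0.6181 -0.0987] res 0.0023
top blue [0.4528 0.0028] res 0.0013
top green [ 0.4354 -0.2083] res 0.0009
scene grey [0.4267 0.2274] res 0.0007
scene yellow [0.6241 0.1264] res 0.0003
scene red [ 0.6177 -0.1001] res 0.0015
scene blue [0.4529 0.0038] res 0.0016
scene green [ 0.4374 -0.2087] res 0.0007
```

View pics/crop_top.png

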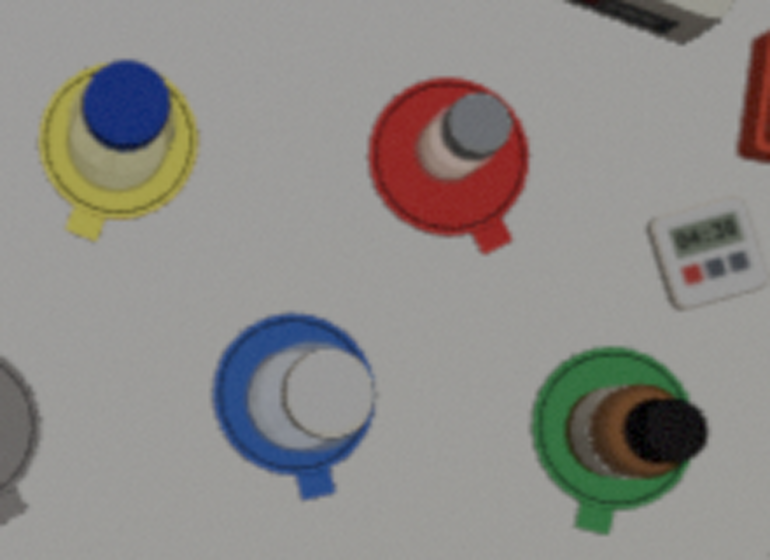

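View pics/crop_scene.png

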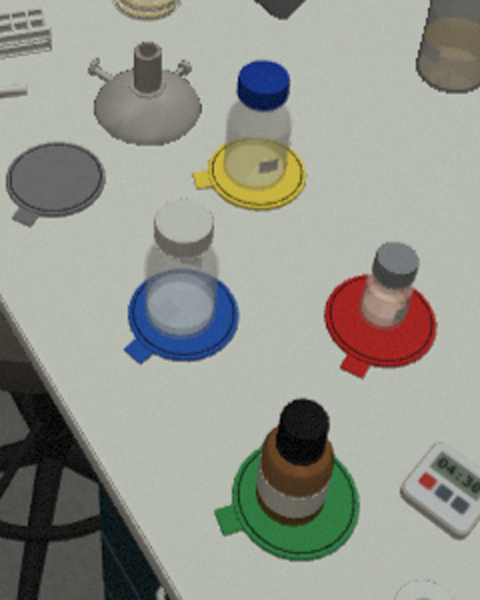

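The crops match the descriptions: the blue cap is on yellow, the grey-capped vial on red, the white cap on blue and the amber bottle with the black cap on green. Cap-top centres in the top view are blue (356,190), vial (457,196), white (415,272) and brown (511,283). I'll cast these at their known heights.

```bash
python3 - <<'E'
from h import *
T={'blue':((356.3,189.7),(372.5,219),.148),'vial':((456.9,195.7),(438,308),.097),'white':((414.6,272),(332,288.5),.148),'brown':((510.9,282.6),(392,387.5),.130)}
for k,(a,b,z) in T.items(): print(k,plane(a,*cam('top'),z).round(4),plane(b,*cam('scene'),z).round(4))
E
```

```text
blue [[0.6218 0.1278]] [[0.6226 0.1244]]
vial [[ 0.624  -0.0955]] [[ 0.6246 -0.0956]]
white [[0.4524 0.0044]] [[0.4538 0.0064]]
brown [[ 0.4363 -0.1988]] [[ 0.4378 -0.2023]]
```

move_arm(
  moves=[
    [[0.036,-0.0465,0,0,100],[0.072,-0.093,0,0,100],[0.108,-0.1395,0,0,100],[0.144,-0.186,0,0,100]],
  ],
)

```text
clock: 0.6
eef_pos: [0.337, 0.2739, 0.231]
tool_rot: [0.196, 0.981, -0.0, -0.0]
ft_force: [1.7, 0.7, -0.0]
grip_width: 0.0853
grasp_force: 0.0
```

move_arm(
  moves=[
    [[0.036,-0.0465,0,0,100],[0.072,-0.093,0,0,100],[0.108,-0.1395,0,0,100],[0.144,-0.186,0,0,100]],
  ],
)

```text
clock: 1.1
eef_pos: [0.481, 0.0878, 0.231]
tool_rot: [0.196, 0.981, 0.0, -0.0]
ft_force: [-0.1, 0.7, -0.3]
grip_width: 0.0854
grasp_force: 0.0
```

move_arm(
  moves=[
    [[0.036,-0.0465,-0.01,0,100],[0.072,-0.093,-0.02,0,100],[0.108,-0.1395,-0.03,0,100],[0.144,-0.186,-0.031,0,100],[0.144,-0.186,-0.031,0,100]],
  ],
)

```text
clock: 1.72
eef_pos: [0.6253, -0.1001, 0.1974]
tool_rot: [0.199, 0.98, -0.0, -0.001]
ft_force: [-0.4, 0.7, -0.5]
grip_width: 0.0855
grasp_force: 0.0
```

```bash
python3 - <<'E'
from h import *
o=monitor.get_obs(); c=vision.camera('wrist'); save('w1',c['color'])
print(o['clock'],o['eef_pos'].round(4),o['tool_rot'].round(4),o['joint_pos'].round(3)); print(np.round(c['camera_matrix'],2),np.round(c['hand_eye'],4),[k for k in c])
E
```

```text
1.725 [ 0.6253 -0.1001  0.1974] [ 1.986e-01  9.801e-01 -4.000e-04 -1.400e-03] [-1.580e-01  5.270e-01  3.410e-01  1.387e+00 -1.000e-03  2.410e-01]
[[413.44   0.   319.33]
 [  0.   413.44 239.65]
 [  0.     0.     1.  ]] [[-1.000e-03  9.552e-01  2.959e-01  7.430e-02]
 [ 1.000e+00  9.000e-04  3.000e-04 -3.000e-04]
 [ 0.000e+00  2.959e-01 -9.552e-01 -1.423e-01]
 [ 0.000e+00  0.000e+00  0.000e+00  1.000e+00]] ['color', 'camera_matrix', 'hand_eye']
```

View pics/w1.png

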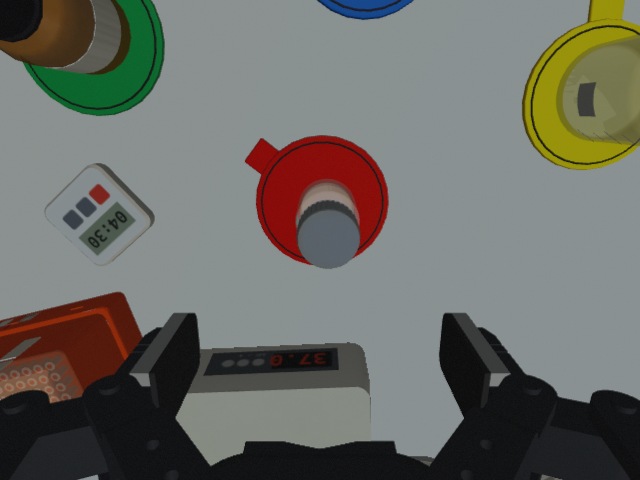

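The wrist picture shows the vial's grey cap at (329,238) on the red pad, whose centre is near (322,201), between the open fingers. I'll locate both from it.

```bash
cat >> h.py <<'E'
WK=np.array([[413.44,0,319.33],[0,413.44,239.65],[0,0,1]])
HE=np.array([[-.001,.9552,.2959,.0743],[1,.0009,.0003,-.0003],[0,.2959,-.9552,-.1423],[0,0,0,1]])
def wcam(o):
    Rt=R.from_quat(o['tool_rot']).as_matrix()
    return WK,o['eef_pos']+Rt@HE[:3,3],Rt@HE[:3,:3]
COL={'grey':((0,0,70),(180,50,150)),'yellow':((20,100,80),(35,255,255)),'red':((0,150,80),(8,255,255)),'blue':((105,150,70),(125,255,255)),'green':((50,120,50),(80,255,255))}
def wpad(im,o,k,box):
    m=mask(im,*COL[k],box); m=cv2.morphologyEx(m,cv2.MORPH_CLOSE,np.ones((5,5)))
    W=plane(cv2.convexHull(blob(m))[:,0],*wcam(o),.006)
    H=np.vstack([np.linspace(a,b,20) for a,b in zip(W,np.roll(W,-1,0)) if np.linalg.norm(a-b)<.03])
    return circ(H,.055)
E
python3 - <<'E'
from h import *
im=cv2.imread('pics/w1.png')[:,:,::-1].copy()
o={'eef_pos':np.array([.6253,-.1001,.1974]),'tool_rot':np.array([.1986,.9801,-.0004,-.0014])}
print(wpad(im,o,'red',(230,120,400,290)), plane((329,238),*wcam(o),.097))
o=monitor.get_obs(); print(o['clock'],o['eef_pos'].round(4),o['tool_rot'].round(4))
E
```

```text
(array([ 0.62227966, -0.09860298]), np.float64(0.0005739179827163945)) [[ 0.62701346 -0.094934  ]]
1.775 [ 0.6243 -0.0982  0.1981] [ 0.1977  0.9803  0.     -0.0016]
```

move_arm(
  moves=[
    [[0.001,0.001,-0.04,0,100],[0.001,0.001,-0.08,0,100],[0.001,0.001,-0.115,0,100],[0.001,0.001,-0.139,0,100],[0.001,0.001,-0.139,0,100]],
  ],
)

```text
clock: 2.4
eef_pos: [0.6226, -0.0938, 0.0593]
tool_rot: [0.195, 0.981, -0.0, -0.003]
ft_force: [0.0, -0.3, 0.3]
grip_width: 0.085
grasp_force: 0.0
```

move_arm(
  moves=[
    [[0,0,0,0,0],[0,0,0,0,0],[0,0,0,0,0],[0,0,0,0,0],[0,0,0,0,0]],
  ],
)

```text
clock: 3.02
eef_pos: [0.6266, -0.0956, 0.0633]
tool_rot: [0.196, 0.981, 0.0, 0.002]
ft_force: [-0.8, 1.3, 6.8]
grip_width: 0.0379
grasp_force: 60.1
```

move_arm(
  moves=[
    [[0,0,0,0,0],[0,0,0,0,0],[0,0,0,0,0]],
  ],
)

```text
clock: 3.4
eef_pos: [0.6266, -0.0955, 0.0633]
tool_rot: [0.196, 0.981, 0.0, 0.002]
ft_force: [-1.2, 1.6, 6.2]
grip_width: 0.038
grasp_force: 60.1
```

move_arm(
  moves=[
    [[0,0,0.02,0,0],[0,0,0.055,0,0],[0,0,0.09,0,0],[-0.01,0.017,0.11,0,0],[-0.035,0.058,0.11,0,0]],
  ],
)

```text
clock: 4.03
eef_pos: [0.5913, -0.0374, 0.173]
tool_rot: [0.197, 0.98, 0.0, 0.002]
ft_force: [0.2, 0.6, -1.1]
grip_width: 0.0383
grasp_force: 59.7
```

move_arm(
  moves=[
    [[-0.025,0.041,0,0,0],[-0.05,0.083,0,0,0],[-0.075,0.124,0,0,0],[-0.1,0.165,0,0,0],[-0.125,0.206,0,0,0]],
  ],
)

```text
clock: 4.65
eef_pos: [0.4627, 0.1701, 0.1708]
tool_rot: [0.196, 0.981, -0.0, -0.001]
ft_force: [1.0, 0.5, -0.9]
grip_width: 0.0377
grasp_force: 59.7
```

move_arm(
  moves=[
    [[-0.02,0.035,0,0,0],[-0.033,0.054,0,0,0],[-0.037,0.06,0,0,0],[-0.037,0.06,-0.02,0,0],[-0.037,0.06,-0.055,0,0]],
  ],
)

```text
clock: 5.28
eef_pos: [0.4292, 0.2289, 0.1168]
tool_rot: [0.196, 0.981, 0.001, 0.001]
ft_force: [-0.5, 0.0, -0.9]
grip_width: 0.0381
grasp_force: 59.7
```

move_arm(
  moves=[
    [[0,0,-0.025,0,0],[0,0,-0.04,0,0],[0,0,-0.046,0,0],[0,0,-0.05,0,0],[0,0,-0.053,0,0]],
  ],
)

```text
clock: 5.9
eef_pos: [0.429, 0.2288, 0.0638]
tool_rot: [0.196, 0.981, 0.0, 0.001]
ft_force: [1.1, 0.1, -0.5]
grip_width: 0.0384
grasp_force: 59.7
```

```bash
python3 - <<'E'
from h import *
o=monitor.get_obs(); c=vision.camera('wrist'); save('w2',c['color'])
print(o['clock'],o['eef_pos'].round(4),o['tool_rot'].round(4),o['ft_force'])
E
```

```text
5.9 [0.429  0.2288 0.0638] [1.962e-01 9.806e-01 5.000e-04 6.000e-04] [ 1.07946727  0.11245444 -0.45709231]
```

View pics/w2.png

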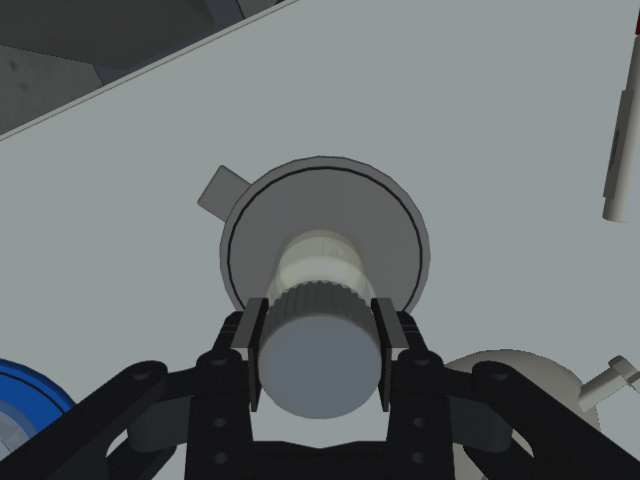

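The vial is held upright over the grey pad, roughly centred. I'll ease it down and release it.

move_arm(
  moves=[
    [[0,0,-0.001,0,0],[0,0,-0.002,0,0],[0,0,-0.002,0,30],[0,0,-0.002,0,100],[0,0,-0.002,0,100]],
  ],
)

```text
clock: 6.58
eef_pos: [0.4285, 0.2287, 0.0615]
tool_rot: [0.196, 0.981, 0.0, 0.0]
ft_force: [0.1, 0.7, 0.8]
grip_width: 0.0727
grasp_force: 0.0
```

move_arm(
  moves=[
    [[0,0,0,0,100],[0,0,0.03,0,100],[0,0,0.08,0,100],[0,0,0.13,0,100],[0,-0.03,0.15,0,100]],
  ],
)

```text
clock: 7.2
eef_pos: [0.43, 0.2001, 0.2144]
tool_rot: [0.195, 0.981, 0.002, 0.002]
ft_force: [-0.1, -0.1, 0.3]
grip_width: 0.0855
grasp_force: 0.0
```

move_arm(
  moves=[
    [[0,-0.05,0,0,100],[0,-0.1,0,0,100],[0,-0.15,0,0,100],[0,-0.2,0,0,100],[0.003,-0.25,0,0,100]],
  ],
)

```text
clock: 7.82
eef_pos: [0.431, -0.053, 0.2113]
tool_rot: [0.196, 0.981, 0.0, 0.0]
ft_force: [0.5, 0.9, -0.2]
grip_width: 0.0853
grasp_force: 0.0
```

move_arm(
  moves=[
    [[0.003,-0.05,0,0,100],[0.006,-0.1,0,0,100],[0.006,-0.14,0,0,100],[0.006,-0.15,0,0,100],[0.006,-0.15,0,0,100]],
  ],
)

```text
clock: 8.45
eef_pos: [0.4371, -0.2015, 0.2109]
tool_rot: [0.197, 0.98, 0.0, -0.0]
ft_force: [-0.2, -0.4, 0.7]
grip_width: 0.0857
grasp_force: 0.0
```

```bash
python3 - <<'E'
from h import *
o=monitor.get_obs(); c=vision.camera('wrist'); save('w3',c['color'])
print(o['clock'],o['eef_pos'].round(4),o['tool_rot'].round(4),o['ft_force'])
print(wpad(c['color'],o,'green',(0,0,640,480)))
m=cv2.inRange(cv2.cvtColor(c['color'],cv2.COLOR_RGB2GRAY),0,30); m[300:]=0
b=blob(m); print(cv2.boundingRect(b)); (x,y),r=cv2.minEnclosingCircle(b);print(x,y,r,plane((x,y),*wcam(o),.13))
E
```

```text
8.45 [ 0.4371 -0.2015  0.2109] [ 1.967e-01  9.805e-01  3.000e-04 -4.000e-04] [-0.19084605 -0.41555396  0.67057547]
(array([ 0.43973969, -0.20805699]), np.float64(0.001057229658170837))
(284, 204, 68, 78)
317.157958984375 242.5522918701172 38.552703857421875 [[ 0.43322387 -0.20160329]]
```

View pics/w3.png

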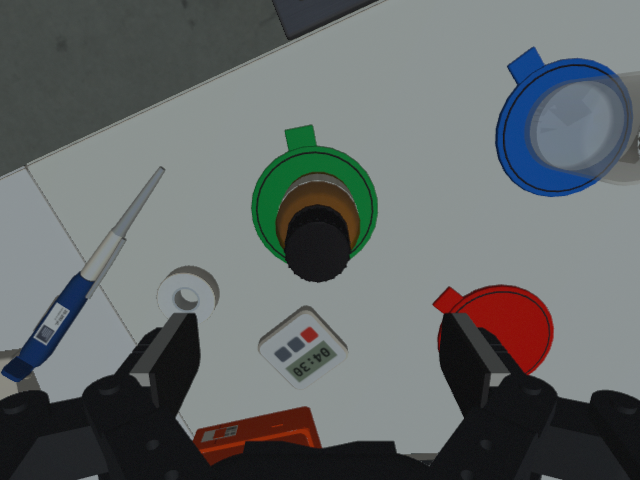

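The brown cap-top centre at (319,250) on the green pad agrees with the earlier fix, and the red pad is empty. Next I'll move brown from green to red.

move_arm(
  moves=[
    [[0.0005,-0.001,-0.04,0,100],[0.0005,-0.001,-0.08,0,100],[0.0005,-0.001,-0.105,0,100],[0.0005,-0.001,-0.116,0,100],[0.0005,-0.001,-0.116,0,100]],
  ],
)

```text
clock: 9.12
eef_pos: [0.4377, -0.2015, 0.0952]
tool_rot: [0.195, 0.981, 0.0, -0.0]
ft_force: [-0.0, -0.4, 0.5]
grip_width: 0.085
grasp_force: 0.0
```

move_arm(
  moves=[
    [[0,0,0,0,0],[0,0,0,0,0],[0,0,0,0,0],[0,0,0,0,0],[0,0,0,0,0]],
  ],
)

```text
clock: 9.75
eef_pos: [0.4385, -0.203, 0.0964]
tool_rot: [0.196, 0.981, -0.0, 0.001]
ft_force: [-1.1, -1.2, 5.0]
grip_width: 0.0366
grasp_force: 59.7
```

move_arm(
  moves=[
    [[0,0,0,0,0],[0,0,0.01,0,0],[0,0,0.03,0,0],[0.01,0.0055,0.055,0,0],[0.04,0.0225,0.06,0,0]],
  ],
)

```text
clock: 10.38
eef_pos: [0.4781, -0.1807, 0.1574]
tool_rot: [0.197, 0.98, -0.0, 0.001]
ft_force: [-0.5, -0.9, -1.6]
grip_width: 0.0363
grasp_force: 60.2
```

move_arm(
  moves=[
    [[0.04,0.0225,0,0,0],[0.08,0.045,0,0,0],[0.12,0.068,0,0,0],[0.138,0.078,0,0,0],[0.1415,0.0805,0,0,0]],
  ],
)

```text
clock: 11.0
eef_pos: [0.6198, -0.0985, 0.1546]
tool_rot: [0.195, 0.981, -0.0, -0.001]
ft_force: [-1.0, 0.2, -1.0]
grip_width: 0.0368
grasp_force: 60.3
```

move_arm(
  moves=[
    [[0,0,-0.02,0,0],[0,0,-0.04,0,0],[0,0,-0.05,0,0],[0,0,-0.054,0,0],[0,0,-0.056,0,0]],
  ],
)

```text
clock: 11.62
eef_pos: [0.6194, -0.0998, 0.0998]
tool_rot: [0.196, 0.981, -0.0, 0.0]
ft_force: [-0.0, -1.0, -1.1]
grip_width: 0.0369
grasp_force: 60.3
```

```bash
python3 - <<'E'
from h import *
o=monitor.get_obs(); c=vision.camera('wrist'); save('w4',c['color'])
print(o['clock'],o['eef_pos'].round(4),o['tool_rot'].round(4),o['ft_force'],o['grip_width'])
print(wpad(c['color'],o,'red',(150,100,480,400)))
t=vision.camera('top')['color'];s=vision.camera('scene')['color']
save('m4',np.hstack([cv2.resize(t[140:300,380:540],(390,390)),cv2.resize(s[260:420,350:510],(390,390))]))
E
```

```text
11.625 [ 0.6194 -0.0998  0.0998] [ 1.963e-01  9.805e-01 -0.000e+00  4.000e-04] [-0.04763732 -1.00461911 -1.06675376] 0.03691022214955572
(array([ 0.62253777, -0.0989097 ]), np.float64(0.0003441913716672393))
```

View pics/w4.png

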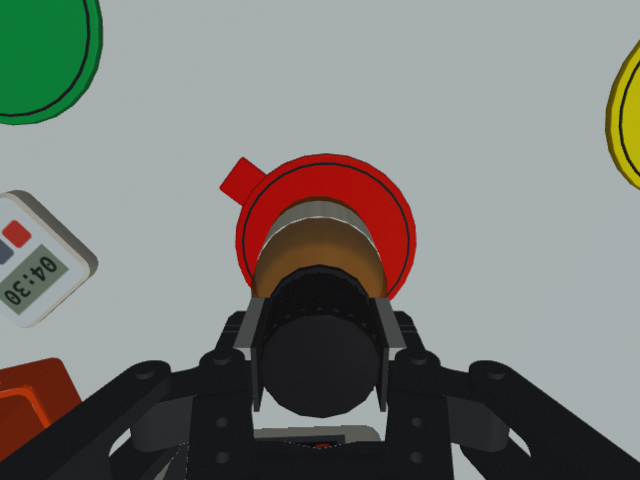

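The brown bottle hangs upright over the red pad, with the cap at x=321 and the pad centre at about 326, so it is a millimetre or two off. I'll nudge it, set it down, and then look from above.

move_arm(
  moves=[
    [[0.001,0.001,-0.001,0,0],[0.001,0.001,-0.002,0,0],[0.001,0.001,-0.003,0,0],[0.001,0.001,-0.003,0,30],[0.001,0.001,-0.003,0,100]],
  ],
)

```text
clock: 12.4
eef_pos: [0.6205, -0.0985, 0.0965]
tool_rot: [0.196, 0.981, -0.0, 0.0]
ft_force: [0.6, 0.6, 0.0]
grip_width: 0.0534
grasp_force: 0.0
```

move_arm(
  moves=[
    [[0,0,0,0,100],[0,0,0,0,100],[0,0,0.03,0,100],[0,0,0.075,0,100],[0,0,0.115,0,100]],
  ],
)

```text
clock: 13.02
eef_pos: [0.6204, -0.0985, 0.2128]
tool_rot: [0.196, 0.981, -0.0, 0.0]
ft_force: [0.2, -0.2, -0.7]
grip_width: 0.0855
grasp_force: 0.0
```

move_arm(
  moves=[
    [[-0.04,0.025,0,0,100],[-0.085,0.053,0,0,100],[-0.13,0.08,0,0,100],[-0.167,0.103,0,0,100],[-0.167,0.103,0,0,100]],
  ],
)

```text
clock: 13.65
eef_pos: [0.4508, 0.0056, 0.2117]
tool_rot: [0.195, 0.981, 0.0, -0.0]
ft_force: [-0.6, -1.1, -0.4]
grip_width: 0.0856
grasp_force: 0.0
```

```bash
python3 - <<'E'
from h import *
o=monitor.get_obs(); c=vision.camera('wrist'); save('w5',c['color'])
print(o['clock'],o['eef_pos'].round(4),o['tool_rot'].round(4),o['ft_force'])
print(wpad(c['color'],o,'blue',(150,0,480,400)))
E
```

```text
13.65 [0.4508 0.0056 0.2117] [ 1.949e-01  9.808e-01  0.000e+00 -4.000e-04] [-0.63120627 -1.11243317 -0.40883074]
(array([0.45731273, 0.00488743]), np.float64(0.0009802644750044678))
```

View pics/w5.png

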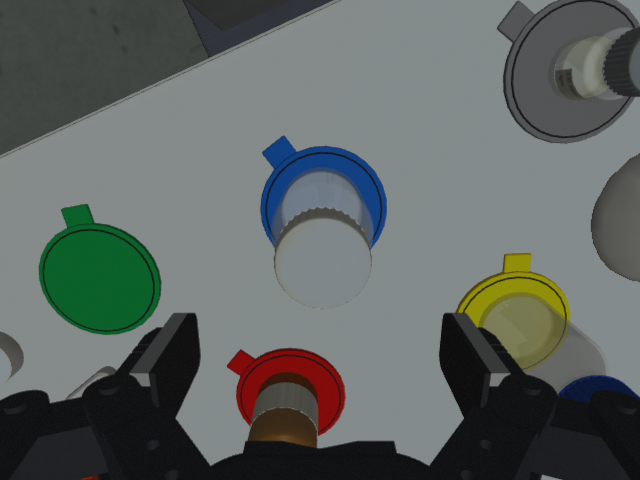

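White cap top is at (323,262) on the blue pad, the empty green pad is at (100,277), and brown stands on red at the bottom. I'll compute the white cap and green pad positions.

```bash
python3 - <<'E'
from h import *
im=cv2.imread('pics/w5.png')[:,:,::-1].copy()
o={'eef_pos':np.array([.4508,.0056,.2117]),'tool_rot':np.array([.1949,.9808,0,-.0004])}
print('green',wpad(im,o,'green',(0,150,200,400)),'white',plane((323,262),*wcam(o),.148))
t=vision.camera('top')['color']; save('top5',t)
for k,b in(('red',(400,160,490,250)),('green',(450,240,540,330))):
    m=mask(t,*COL[k],b); W=plane(cv2.convexHull(blob(m))[:,0],*cam('top'),.006)
    H=np.vstack([np.linspace(a,c,20) for a,c in zip(W,np.roll(W,-1,0)) if np.linalg.norm(a-c)<.03]); print(k,circ(H,.055))
m=cv2.inRange(cv2.cvtColor(t,cv2.COLOR_RGB2GRAY)[170:240,420:500],0,35); b=blob(m); (x,y),r=cv2.minEnclosingCircle(b); print(x+420,y+170,r,cv2.boundingRect(b),plane((x+420,y+170),*cam('top'),.128))
E
```

```text
green (array([ 0.44006964, -0.20700739]), np.float64(0.00029012097295834025)) white [[0.45313214 0.0063239 ]]
red (array([ 0.62027387, -0.10034039]), np.float64(0.0008344704056659595))Traceback (most recent call last):
  File "<stdin>", line 7, in <module>
  File "h.py", line 21, in blob
    c=max(cv2.findContours(m,cv2.RETR_EXTERNAL,cv2.CHAIN_APPROX_NONE)[0],key=cv2.contourArea); return c
ValueError: max() iterable argument is empty
```

move_arm(
  moves=[
    [[0,0.001,-0.04,0,100],[0,0.001,-0.08,0,100],[0,0.001,-0.098,0,100],[0,0.001,-0.105,0,100],[0,0.001,-0.105,0,100]],
  ],
)

```text
clock: 14.38
eef_pos: [0.4541, 0.0052, 0.1062]
tool_rot: [0.196, 0.981, -0.0, 0.0]
ft_force: [-0.2, -0.4, 0.2]
grip_width: 0.0854
grasp_force: 0.0
```

move_arm(
  moves=[
    [[0,0,0,0,0],[0,0,0,0,0],[0,0,0,0,0],[0,0,0,0,0],[0,0,0,0,0]],
  ],
)

```text
clock: 15.0
eef_pos: [0.4545, 0.0056, 0.1075]
tool_rot: [0.196, 0.981, 0.0, 0.001]
ft_force: [0.6, 1.1, 6.2]
grip_width: 0.0517
grasp_force: 62.8
```

move_arm(
  moves=[
    [[0,0,0,0,0],[0,0,0.01,0,0],[0,0,0.03,0,0],[0,-0.01,0.055,0,0],[-0.002,-0.045,0.06,0,0]],
  ],
)

```text
clock: 15.62
eef_pos: [0.4521, -0.039, 0.1679]
tool_rot: [0.195, 0.981, 0.0, 0.001]
ft_force: [0.4, -0.6, -2.8]
grip_width: 0.0516
grasp_force: 63.5
```

move_arm(
  moves=[
    [[-0.003,-0.045,0,0,0],[-0.006,-0.09,0,0,0],[-0.009,-0.135,0,0,0],[-0.012,-0.16,0,0,0],[-0.0125,-0.169,0,0,0]],
  ],
)

```text
clock: 16.25
eef_pos: [0.4379, -0.2095, 0.1659]
tool_rot: [0.197, 0.98, 0.0, -0.001]
ft_force: [-0.4, -0.4, -2.2]
grip_width: 0.0522
grasp_force: 63.6
```

move_arm(
  moves=[
    [[0,0,-0.02,0,0],[0,0,-0.04,0,0],[0,0,-0.05,0,0],[0,0,-0.054,0,0],[0,0,-0.056,0,0]],
  ],
)

```text
clock: 16.88
eef_pos: [0.4391, -0.2083, 0.1106]
tool_rot: [0.196, 0.981, -0.0, 0.0]
ft_force: [-0.1, 0.9, -2.0]
grip_width: 0.0518
grasp_force: 63.6
```

```bash
python3 - <<'E'
from h import *
o=monitor.get_obs(); c=vision.camera('wrist'); save('w6',c['color'])
print(o['clock'],o['eef_pos'].round(4),o['tool_rot'].round(4),o['ft_force'],o['grip_width'])
print(wpad(c['color'],o,'green',(150,100,480,400)))
E
```

```text
16.875 [ 0.4391 -0.2083  0.1106] [ 1.959e-01  9.806e-01 -0.000e+00  2.000e-04] [-0.08088765  0.86490335 -1.98208346] 0.051823150826069024
(array([ 0.43711877, -0.20684014]), np.float64(0.0018069883342450611))
```

View pics/w6.png

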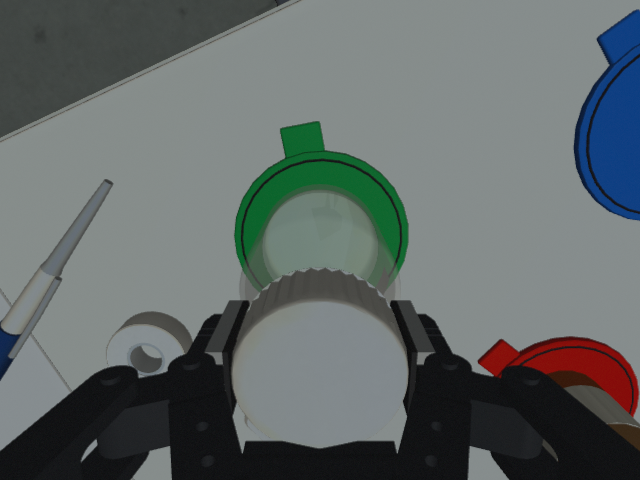

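The white bottle is upright over the green pad and centred, with the body at x≈321 and the pad at about 322. I'll release it and head for the blue-capped bottle.

move_arm(
  moves=[
    [[0,0,-0.001,0,0],[0,0,-0.002,0,0],[0,0,-0.003,0,0],[0,0,-0.003,0,70],[0,0,-0.003,0,100]],
  ],
)

```text
clock: 17.55
eef_pos: [0.4392, -0.2087, 0.1077]
tool_rot: [0.196, 0.981, -0.0, 0.001]
ft_force: [0.0, -0.1, 0.3]
grip_width: 0.0758
grasp_force: 0.0
```

move_arm(
  moves=[
    [[0,0,0,0,100],[0,0,0,0,100],[0,0,0.03,0,100],[0,0,0.07,0,100],[0,0,0.105,0,100]],
  ],
)

```text
clock: 18.18
eef_pos: [0.4388, -0.2085, 0.2136]
tool_rot: [0.196, 0.981, -0.0, 0.0]
ft_force: [0.1, -0.9, 0.3]
grip_width: 0.0855
grasp_force: 0.0
```

move_arm(
  moves=[
    [[0.0255,0.047,0,0,100],[0.051,0.094,0,0,100],[0.0765,0.141,0,0,100],[0.102,0.188,0,0,100],[0.128,0.235,0,0,100]],
  ],
)

```text
clock: 18.8
eef_pos: [0.5675, 0.0281, 0.2124]
tool_rot: [0.196, 0.981, -0.0, 0.0]
ft_force: [1.4, -0.6, 0.0]
grip_width: 0.0854
grasp_force: 0.0
```

move_arm(
  moves=[
    [[0.0255,0.047,0,0,100],[0.05,0.09,0,0,100],[0.0555,0.1,0,0,100],[0.0555,0.1,0,0,100],[0.0555,0.1,0,0,100]],
  ],
)

```text
clock: 19.42
eef_pos: [0.6218, 0.1253, 0.2124]
tool_rot: [0.197, 0.98, -0.0, -0.0]
ft_force: [-0.2, -0.0, -0.3]
grip_width: 0.0853
grasp_force: 0.0
```

```bash
python3 - <<'E'
from h import *
o=monitor.get_obs(); c=vision.camera('wrist'); save('w7',c['color'])
print(o['clock'],o['eef_pos'].round(4),o['tool_rot'].round(4),o['ft_force'])
im=c['color'];m=mask(im,*COL['blue'],(180,150,460,330)); b=blob(m); (x,y),r=cv2.minEnclosingCircle(b);print(x,y,r,cv2.boundingRect(b))
print(plane((x,y),*wcam(o),.148), wpad(im,o,'blue',(0,0,300,150)), wpad(im,o,'yellow',(150,0,500,330)))
E
```

```text
19.425 [0.6218 0.1253 0.2124] [ 1.968e-01  9.804e-01 -3.000e-04 -3.000e-04] [-0.15965318 -0.0377188  -0.25806813]
329.30572509765625 259.7524719238281 47.9163932800293 (282, 215, 96, 91)
[[0.62446431 0.12941847]] (array([0.45834699, 0.00656932]), np.float64(0.00040760014201055364)) (array([0.62732675, 0.12811356]), np.float64(0.000623525180713777))
```

View pics/w7.png

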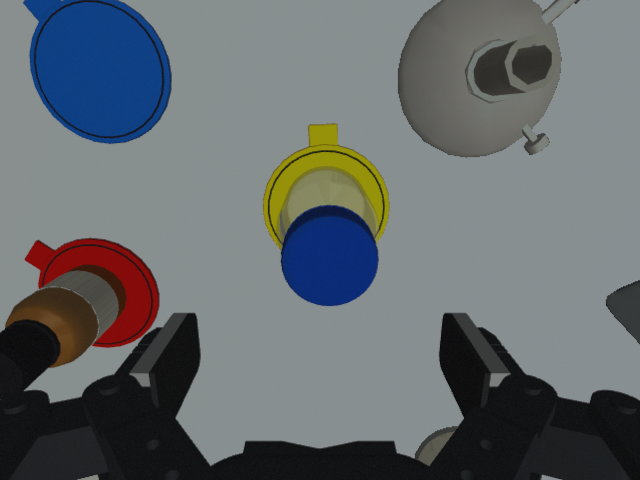

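The blue cap top is at (330,257) on the yellow pad, and the blue pad at (100,70) is empty. This is the dark-blue cap I chose, not a look-alike.

move_arm(
  moves=[
    [[0.001,0.001,-0.04,0,100],[0.001,0.001,-0.08,0,100],[0.001,0.001,-0.098,0,100],[0.001,0.001,-0.106,0,100],[0.001,0.001,-0.106,0,100]],
  ],
)

```text
clock: 20.1
eef_pos: [0.6232, 0.1267, 0.1066]
tool_rot: [0.197, 0.98, -0.0, 0.0]
ft_force: [-0.3, 0.1, -0.3]
grip_width: 0.0852
grasp_force: 0.0
```

move_arm(
  moves=[
    [[0,0,0,0,0],[0,0,0,0,0],[0,0,0,0,0],[0,0,0,0,0],[0,0,0,0,0]],
  ],
)

```text
clock: 20.72
eef_pos: [0.6244, 0.128, 0.108]
tool_rot: [0.196, 0.981, 0.001, 0.001]
ft_force: [0.3, 0.9, 5.9]
grip_width: 0.0517
grasp_force: 62.6
```

move_arm(
  moves=[
    [[0,0,0,0,0],[0,0,0.01,0,0],[0,0,0.03,0,0],[-0.008,-0.006,0.055,0,0],[-0.036,-0.0265,0.06,0,0]],
  ],
)

```text
clock: 21.35
eef_pos: [0.5887, 0.1016, 0.1676]
tool_rot: [0.195, 0.981, 0.001, 0.002]
ft_force: [-0.7, -0.2, -2.9]
grip_width: 0.0519
grasp_force: 63.6
```

move_arm(
  moves=[
    [[-0.036,-0.0265,0,0,0],[-0.072,-0.053,0,0,0],[-0.108,-0.0795,0,0,0],[-0.128,-0.094,0,0,0],[-0.132,-0.097,0,0,0]],
  ],
)

```text
clock: 21.98
eef_pos: [0.4534, 0.0032, 0.1661]
tool_rot: [0.197, 0.98, -0.0, -0.001]
ft_force: [0.3, 0.6, -2.9]
grip_width: 0.0519
grasp_force: 63.9
```

move_arm(
  moves=[
    [[0,0,-0.02,0,0],[0,0,-0.04,0,0],[0,0,-0.05,0,0],[0,0,-0.054,0,0],[0,0,-0.056,0,0]],
  ],
)

```text
clock: 22.6
eef_pos: [0.4558, 0.0042, 0.1105]
tool_rot: [0.196, 0.981, 0.0, 0.0]
ft_force: [-0.6, 0.3, -3.2]
grip_width: 0.0517
grasp_force: 63.9
```

```bash
python3 - <<'E'
from h import *
o=monitor.get_obs(); c=vision.camera('wrist'); save('w8',c['color'])
print(o['clock'],o['eef_pos'].round(4),o['tool_rot'].round(4),o['ft_force'],o['grip_width'])
print(wpad(c['color'],o,'blue',(150,100,480,300)))
E
```

```text
22.6 [0.4558 0.0042 0.1105] [1.960e-01 9.806e-01 1.000e-04 2.000e-04] [-0.57364904  0.33169843 -3.20849697] 0.051663215075559966
(array([0.45701161, 0.0046555 ]), np.float64(0.0006542104030601535))
```

View pics/w8.png

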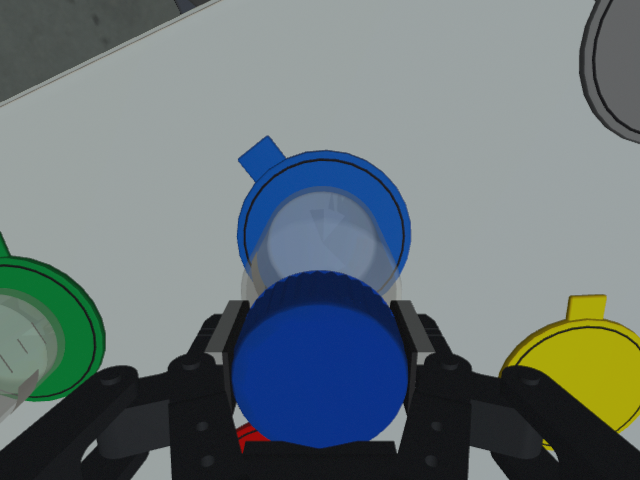

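The blue bottle is centred over the blue pad (body x≈321, pad x≈324). I'll release it and go back to the vial.

move_arm(
  moves=[
    [[0,0,-0.001,0,0],[0,0,-0.002,0,0],[0,0,-0.003,0,0],[0,0,-0.003,0,70],[0,0,-0.003,0,100]],
  ],
)

```text
clock: 23.28
eef_pos: [0.4557, 0.004, 0.1077]
tool_rot: [0.196, 0.981, 0.0, 0.001]
ft_force: [0.0, 0.1, -0.0]
grip_width: 0.0759
grasp_force: 0.0
```

move_arm(
  moves=[
    [[0,0,0,0,100],[0,0,0,0,100],[0,0,0.03,0,100],[0,0,0.065,0,100],[0,0,0.1,0,100]],
  ],
)

```text
clock: 23.9
eef_pos: [0.4551, 0.004, 0.2082]
tool_rot: [0.196, 0.981, -0.0, -0.0]
ft_force: [0.5, 0.7, 0.1]
grip_width: 0.0854
grasp_force: 0.0
```

move_arm(
  moves=[
    [[-0.006,0.055,0,0,100],[-0.013,0.11,0,0,100],[-0.02,0.165,0,0,100],[-0.026,0.224,0,0,100],[-0.026,0.224,0,0,100]],
  ],
)

```text
clock: 24.52
eef_pos: [0.4286, 0.2317, 0.2071]
tool_rot: [0.193, 0.981, 0.0, 0.0]
ft_force: [-0.3, -0.2, -0.7]
grip_width: 0.0851
grasp_force: 0.0
```

```bash
python3 - <<'E'
from h import *
o=monitor.get_obs(); c=vision.camera('wrist'); save('w9',c['color'])
print(o['clock'],o['eef_pos'].round(4),o['tool_rot'].round(4),o['ft_force'])
im=c['color']
print(wpad(im,o,'yellow',(300,200,640,480)))
g=cv2.cvtColor(im,cv2.COLOR_RGB2GRAY)[180:300,250:400]
h=cv2.HoughCircles(g,cv2.HOUGH_GRADIENT,1,100,param1=80,param2=15,minRadius=25,maxRadius=38)[0][0]; print(h)
print(plane((h[0]+250,h[1]+180),*wcam(o),.097))
E
```

```text
24.525 [0.4286 0.2317 0.2071] [1.928e-01 9.812e-01 4.000e-04 0.000e+00] [-0.32957732 -0.17266365 -0.68000988]
(array([0.62006083, 0.13076563]), np.float64(0.003248424652763291))
[66.5 48.5 28.6]
[[0.42456842 0.23107369]]
```

View pics/w9.png

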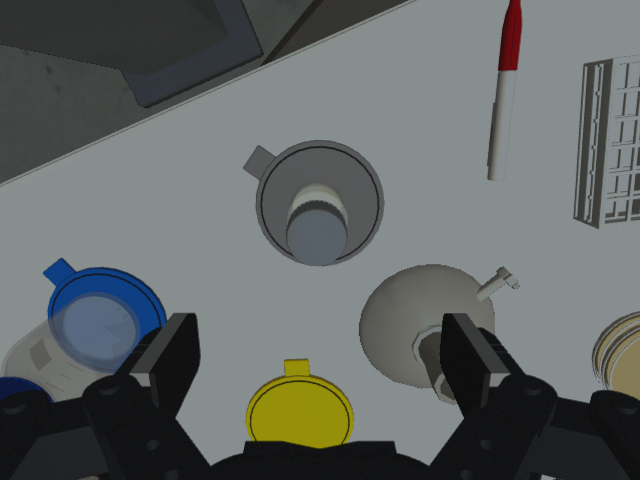

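The vial cap is at (317,236) on grey, and the yellow pad at (300,420) is empty. I'll grip the vial and carry it to yellow.

move_arm(
  moves=[
    [[0,0,-0.04,0,100],[0,0,-0.085,0,100],[0,0,-0.125,0,100],[0,0,-0.146,0,100],[0,0,-0.146,0,100]],
  ],
)

```text
clock: 25.2
eef_pos: [0.428, 0.2257, 0.0597]
tool_rot: [0.197, 0.98, -0.002, -0.002]
ft_force: [-0.2, -0.2, -0.7]
grip_width: 0.0856
grasp_force: 0.0
```

move_arm(
  moves=[
    [[0,0,0,0,0],[0,0,0,0,0],[0,0,0,0,0],[0,0,0,0,0],[0,0,0,0,0]],
  ],
)

```text
clock: 25.82
eef_pos: [0.4303, 0.2285, 0.0628]
tool_rot: [0.196, 0.981, 0.001, 0.001]
ft_force: [-0.8, -1.2, 6.7]
grip_width: 0.0382
grasp_force: 59.4
```

move_arm(
  moves=[
    [[0,0,0,0,0],[0,0,0.02,0,0],[0,0,0.06,0,0],[0,0,0.1,0,0],[0.01,-0.005,0.11,0,0]],
  ],
)

```text
clock: 26.45
eef_pos: [0.4408, 0.2241, 0.1744]
tool_rot: [0.195, 0.981, 0.002, 0.002]
ft_force: [0.4, 1.3, -1.7]
grip_width: 0.0381
grasp_force: 59.8
```

move_arm(
  moves=[
    [[0.04,-0.02,0,0,0],[0.085,-0.044,0,0,0],[0.13,-0.067,0,0,0],[0.17,-0.088,0,0,0],[0.186,-0.096,0,0,0]],
  ],
)

```text
clock: 27.08
eef_pos: [0.6271, 0.1247, 0.1692]
tool_rot: [0.197, 0.98, -0.001, -0.001]
ft_force: [-0.8, -0.9, -0.5]
grip_width: 0.0381
grasp_force: 59.8
```

move_arm(
  moves=[
    [[0,0,-0.03,0,0],[0,0,-0.065,0,0],[0,0,-0.09,0,0],[0,0,-0.102,0,0],[0,0,-0.106,0,0]],
  ],
)

```text
clock: 27.7
eef_pos: [0.6249, 0.1267, 0.0641]
tool_rot: [0.196, 0.981, -0.0, -0.001]
ft_force: [0.1, 0.5, -0.2]
grip_width: 0.0381
grasp_force: 59.8
```

```bash
python3 - <<'E'
from h import *
o=monitor.get_obs(); c=vision.camera('wrist'); save('w10',c['color'])
print(o['clock'],o['eef_pos'].round(4),o['tool_rot'].round(4),o['ft_force'],o['grip_width'])
print(wpad(c['color'],o,'yellow',(150,100,480,400)))
E
```

```text
27.7 [0.6249 0.1267 0.0641] [ 1.962e-01  9.806e-01 -4.000e-04 -8.000e-04] [ 0.14971984  0.49245897 -0.18532189] 0.03812002104986213
(array([0.62505848, 0.12947543]), np.float64(0.0018041330736443123))
```

View pics/w10.png

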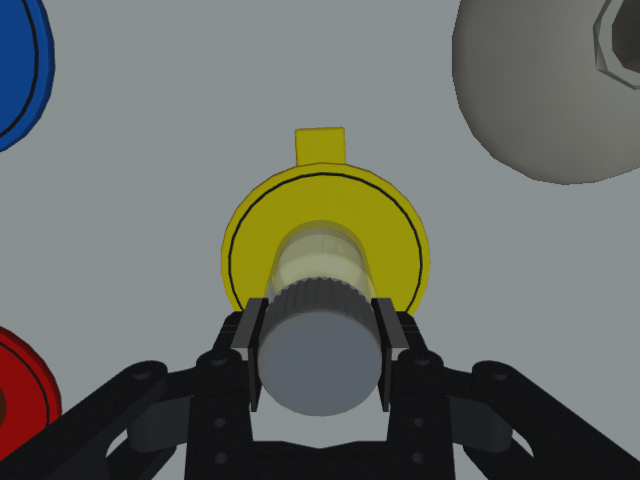

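The vial is centred over the yellow pad (x≈321 against 325). I'll release it and retreat, then check everything from outside.

move_arm(
  moves=[
    [[0,0.001,-0.001,0,0],[0,0.001,-0.002,0,0],[0,0.001,-0.003,0,0],[0,0.001,-0.003,0,60],[0,0.001,-0.003,0,100]],
  ],
)

```text
clock: 28.38
eef_pos: [0.6255, 0.1281, 0.0626]
tool_rot: [0.196, 0.981, 0.0, 0.0]
ft_force: [-0.4, 0.3, 0.2]
grip_width: 0.068
grasp_force: 0.0
```

move_arm(
  moves=[
    [[0,0,0,0,100],[0,0,0,0,100],[0,0,0.04,0,100],[0,0,0.09,0,100],[0,0,0.15,0,100]],
  ],
)

```text
clock: 29.0
eef_pos: [0.6245, 0.1278, 0.2126]
tool_rot: [0.196, 0.981, -0.001, -0.001]
ft_force: [0.9, 0.1, 0.4]
grip_width: 0.0856
grasp_force: 0.0
```

move_arm(
  moves=[
    [[-0.04,0.04,0,0,100],[-0.08,0.08,0,0,100],[-0.12,0.12,0,0,100],[-0.16,0.16,0,0,100],[-0.2,0.2,0,0,100]],
  ],
)

```text
clock: 29.62
eef_pos: [0.424, 0.3291, 0.2126]
tool_rot: [0.196, 0.981, 0.0, 0.0]
ft_force: [1.4, 0.5, 0.6]
grip_width: 0.0854
grasp_force: 0.0
```

move_arm(
  moves=[
    [[-0.04,0.02,0,0,100],[-0.08,0.04,0,0,100],[-0.12,0.06,0,0,100],[-0.15,0.08,0,0,100],[-0.15,0.08,0,0,100]],
  ],
)

```text
clock: 30.25
eef_pos: [0.2735, 0.4091, 0.2126]
tool_rot: [0.194, 0.981, 0.0, -0.0]
ft_force: [0.3, 1.0, 0.2]
grip_width: 0.0854
grasp_force: 0.0
```

```bash
python3 - <<'E'
from h import *
print(monitor.get_obs()['clock'])
t=vision.camera('top')['color'];s=vision.camera('scene')['color']; np.save('pics/tf.npy',t);np.save('pics/sf.npy',s)
save('fin',np.hstack([cv2.resize(t[160:320,320:540],(400,291),interpolation=cv2.INTER_CUBIC),cv2.resize(s[180:480,240:480],(400,500),interpolation=cv2.INTER_CUBIC)[:291]])) if 0 else None
a=cv2.resize(t[160:320,320:530],(420,320),interpolation=cv2.INTER_CUBIC); b=cv2.resize(s[200:480,260:450],(380,560),interpolation=cv2.INTER_CUBIC)
c=np.zeros((560,800,3),np.uint8); c[:320,:420]=a; c[:,420:]=b; save('fin',c)
E
```

```text
30.25
```

View pics/fin.png

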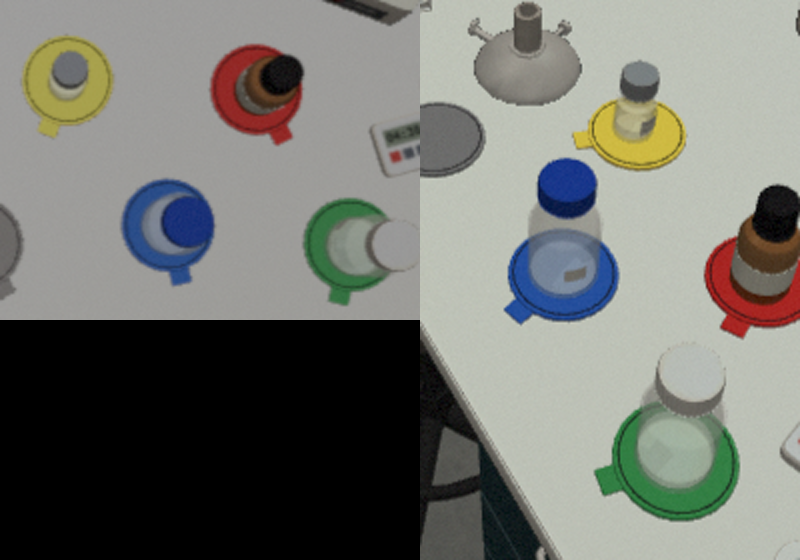

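The final view shows all four upright, each on its own pad. A quick numeric check on the cap tops in the top crop: vial (71,69), brown (284,72), blue (188,220), white (397,244).

```bash
python3 - <<'E'
from h import *
T={'vial/yellow':((71,69),(640,76),.097,(.624,.128)),'brown/red':((284,72),(779,200),.130,(.619,-.0995)),'blue/blue':((188,220),(567,177),.148,(.4535,.0035)),'white/green':((397,244),(691,367),.148,(.437,-.208))}
for k,(a,b,z,p) in T.items(): print(k,(plane(np.array(a)/2+[320,160],*cam('top'),z)-p).round(4),(plane((np.array(b)-[420,0])/2+[260,200],*cam('scene'),z)-p).round(4))
print(job.job_done())
E
```

```text
vial/yellow [[-0.0025 -0.001 ]] [[-0.004  -0.0057]]
brown/red [[-0.0019  0.0018]] [[-0.0019 -0.001 ]]
blue/blue [[0.003  0.0022]] [[0.0027 0.0016]]
white/green [[0.0006 0.0004]] [[0.0016 0.001 ]]
the job is handed in; nothing more can be done
None
```

The job is handed in: all four containers stand upright on their own pads, each measured within about 7 mm of its pad's centre (the limit is 15 mm), and the robot finished in about 30 s of the 147 s allowed. The job's verdict was not reported back.

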